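# Clip the edge slicker onto the spring-gate hook

### The job

Hang the wooden edge slicker by its steel ring on the snap hook of the bench stand: press the hook's sprung gate in with the end bar of the ring, work the bar past the gate under the overhanging nose until the gate snaps shut behind it, then let go so that the slicker hangs freely from the hook. Be gentle: the hook and its stand must never be loaded with more than about 25 N, and the thread spool, the block of wax and the brass weight must be left where they are.

Things in the scene. Friction and masses are not known exactly. Their poses are not given: they have to be found in the camera images.
- slicker: The edge slicker, a small light-wood hand tool: flat-sided grip, grooved round tail, and at the other end a brass collar and a rectangular ring of 5 mm steel rod, all rigid. About 0.09 kg. Origin under the middle of the grip, at its flat underside; x points along the tool to the ring, y across it, z up.
- slicker_centre (a point): Centre of the slicker's wooden grip, half-way up (13 mm above the bench at the start), same axes as the slicker. The grip is 62 long x 20 wide (flat sides, the width to grasp) x 26 mm high. The tail ends 54 mm behind this point, the collar 35 mm ahead of it. The weight lies near this point.
- ring_bar (a point): Middle of the ring's end bar, a straight rod 5 mm thick along y, 77 mm ahead of slicker_centre on the tool's axis. The ring's opening is 26 mm wide (y) and about 40 mm long, from this bar's inner face back to the collar.
- stand: Wooden bench stand with a base board 180 x 110 x 18 mm and a post 44 mm wide, 241 mm high, that carries a steel snap hook in a clamp block (from x = 41 mm). Origin on the bench, plumb under hook_place; x points to the post (from x = 55 mm), -x to the hook's nose, which faces the robot; the board reaches to x = -80 mm. Load the stand and hook with no more than 25 N.
- hook_place (a point): Where the gate's hinge would be with the clamp in mid-setting, 225 mm above the bench (stand's axes). The real hook is locked up to 7 mm nearer or farther (x) and 5 mm higher or lower (z), not measured: feel for it. Hook: a J of 7 mm rod in the x-z plane, mouth on top, free above. From its hinge: spine's inner face x = 1.5; lowest inner point of the half-round bow x = -22, z = -49.5 mm.
- nose_place (a point): End of the hook's nose in mid-setting; it shifts with the hook. From the hinge it lies at x = -44.5, z = +7 mm. This round end (radius 3.5 mm) overhangs the mouth inward to x = -41 mm, from z = 3.5 to 10.5 mm. Below it the nose arm is upright: inner face at x = -45.5, outer face at x = -52.5 mm, from z = 0 down to -26 mm.
- gate (a joint): Angle of the gate, a 5 mm rod from the hinge towards the nose, round end 44.5 mm from the hinge. 0 = shut, level, just under the nose end; its end swings down against a spring (4 to 6 N there) to a hard stop at 0.52 rad. Even there a bar pushed straight down beside the nose end stays caught; it passes the gate's end only close along the nose arm's inner face (1.5 mm play). Bar 23 mm below the hinge: gate free.
- thread_spool: Bystander: upright spool of white thread, about 51 x 74 x 42 mm with its loose thread end; origin at the underside.
- wax_block: Bystander: block of yellow beeswax 34 x 50 x 20 mm; origin at the underside.
- burnishing_weight: Bystander: turned brass weight, 59 mm across, 90 mm high; origin at the underside.
Not all that is in view belongs to the job. Of the things that look like the stand, take the one that is farthest to the robot's right at the start. Several things have the shape of the slicker; the one meant has the colours described above.

How it is judged (in metres and radians):
On the way, in this order (a step that is already met when the one before it is completed fails the run):
1. the ring presses the hook's gate in (value of joint gate above 0.3 rad and contact force between slicker and stand above 1 N), for 0.05 s.
2. the ring's end bar is inside the hook and the gate has snapped shut (x of ring_bar in the frame of hook_place between -0.052 and 0 m and z of ring_bar in the frame of hook_place between -0.058 and -0.016 m and y of ring_bar in the frame of hook_place between -0.015 and 0.015 m and value of joint gate below 0.08 rad), for 0.2 s.
At the end, for the whole second after the job is handed in: The ring's end bar lies inside the hook's bow (16 to 58 mm below hook_place, 0 to 44 mm in front of it, within 15 mm of the hook's plane), the gate is shut (under 0.08 rad), and the released slicker hangs from the hook (grip centre over 90 mm below hook_place) (all of step 2 and x of ring_bar in the frame of hook_place above -0.044 m and z of slicker_centre in the frame of hook_place below -0.09 m and contact force between slicker and the fingers below 0.1 N); the robot touches nothing.
It fails at once if the hook or its stand is loaded with more than 25 N (contact force between anything else and stand above 25 N).
It fails at once if the thread spool is moved by more than 30 mm (distance of thread_spool from where it was at the start of the episode above 0.03 m).
It fails at once if the block of wax is moved by more than 30 mm (distance of wax_block from where it was at the start of the episode above 0.03 m).
It fails at once if the brass weight is moved by more than 30 mm (distance of burnishing_weight from where it was at the start of the episode above 0.03 m).
It also fails if it takes over 72 s, if anything falls off the work surface, if the arm or the gripper's body presses on something with over 40 N, if the wrist force passes 120 N, or if a joint passes its speed limit or range.

### The arm

A 6-joint arm with a two-finger parallel gripper is mounted at the origin on a cart in front of the work surface, level with it; the furniture and walls round the work are solid. World frame = base frame: x ahead of the robot, y to its left, z up, the work surface at z = 0. Lengths are in mm, angles in degrees, forces in N, time in s.
With the tool pointing down it reaches from about 300 to 850 mm from the base axis. Payload 4.2 kg.
Tool frame: the origin (TCP) lies at the very end of the fingers, on their centre line; the grasp point (between the pads) lies 19 mm behind it (env.grasp_offset is the distance from the TCP to the grasp point, in mm); z points along the fingers, y is the line along which they close (so a half turn about z gives the same grasp; the last joint's range is limited). The gripper opens to 91 mm and grips with 3 to 60 N. Pads are 32 mm wide; open, the fingers measure 118 mm over their backs; the gripper's body (76 mm by 178 mm) begins 60 mm behind the grasp point.
Start: joints at [-73.51, 18.312, 89.639, -0, 72.044, -1.146], TCP at [174.207, -547.992, 213.976] pointing down, gripper open.
Joint ranges: [-177.97, 177.97], [-48.28, 115.42], [12.27, 149.76], [-77.06, 257.06], [2.81, 150.46], [-146.56, 146.56]. Speed limits (degrees/s): [147.25, 147.25, 180, 180, 180, 180].

### API

Orientations are given as [roll, pitch, yaw] about the fixed x, y, z axes, in that order (R = Rz(yaw) Ry(pitch) Rx(roll)).
In Python, from workcell import env, eyes gives the robot as it stands.
- The arm moves only by the tool send_rows, never from a script. Its arguments are lists of equal length, an entry for each row: "grip": the opening, from -1 (shut) to 1 (fully open), so that 0 is half open; "xyz": the shift along the world's x, y, z in m, a list of three; "yaw": the turn about the world's z in degrees. A call has 1 to 8 rows; each row is the pose to reach, as a shift and turn from the pose commanded when the call began; what a row does not reach only later rows make up. A row lasts 1/12 s, in which the tool goes at most 41.7 mm and 7.16 degrees, less where a joint would pass 70% of its speed; a pose out of reach is approached as far as the arm can. A call with a gripper value outside its range is refused whole. The fingers move at their own pace and stop on an object; "grip_force" is the grip in N (left out, the last holds). Time passes only in rows, so rows that repeat a pose let the fingers close. It gives the time, the measured TCP pose, the force, the opening and the grip force at its end, in the units of the state.
- env.state(): the state, without advancing time (a new reading comes with each control period).
- eyes.grab_frame(name): name is "scene" or "top" or "wrist"; returns a dict with "frame" (480x640x3 uint8, red, green, blue), "fx", "fy", "cx", "cy" (pixels), "pose" (4x4, takes a point from camera to world coordinates). Camera axes: x right, y down, z forward; pixel columns grow to the right and rows downward; lengths in mm; the calibration is good to about 2 mm. A picture is of the moment at which its call begins. There is no depth.
- env.job_done(): hands the job in; it is judged then, once.
The state is a dict: "time_s": time; "qpos": joint angles; "qvel": joint speeds; "effort": joint torques, N m; "ee_pos": TCP position; "ee_rot": TCP orientation; "force": force on the tool from outside, world axes, zero at the start; "torque": the same for the moment, N m; "gripper_width": finger opening in mm; "gripper_force": force on a finger pad.
Only numpy, scipy, OpenCV 4.12 (cv2) and the standard library are available. Lean on these libraries where they do the work, as an engineer would, in place of code of your own. Each camera call takes 0.05 s, during which the arm holds its last target. There are 200 camera calls.

## Working session

There is one attempt and no reset: what is moved stays moved. The work goes in short steps, Python scripts to look and compute and a tool call to move; the robot and the scene stay as the last step left them, time stands still between calls to the robot, and variables do not carry over. Pictures are saved under pics/ and viewed, at most 14 in all, crops included, and the job is handed in when it is done.

Besides the shell and the picture viewer there is one more tool, called after "Request:" in YAML: its name, and indented under it one key for each argument. send_rows: Moves the arm, as the interface text tells. Its arguments: {"type":"object","properties":{"grip":{"type":"array"},"xyz":{"type":"array"},"yaw":{"type":"array"},"grip_force":{"type":"number"}},"required":["grip","xyz","yaw"]}

```bash
mkdir -p pics
cat > h.py <<'E'
import numpy as np, cv2
from workcell import env, eyes
def grab(n,save=None):
    f=eyes.grab_frame(n)
    if save: cv2.imwrite('pics/'+save,f['frame'][:,:,::-1])
    return f
def ray(f,u,v):
    T=np.array(f['pose']); d=T[:3,:3]@np.array([(u-f['cx'])/f['fx'],(v-f['cy'])/f['fy'],1]); return T[:3,3],d
def onz(f,u,v,z):
    o,d=ray(f,u,v); return o+d*(z-o[2])/d[2]
def proj(f,p):
    T=np.array(f['pose']); c=T[:3,:3].T@(np.array(p)-T[:3,3]); return f['cx']+f['fx']*c[0]/c[2], f['cy']+f['fy']*c[1]/c[2]
def tri(f1,p1,f2,p2):
    o1,d1=ray(f1,*p1);o2,d2=ray(f2,*p2); A=np.c_[d1,-d2]; s=np.linalg.lstsq(A,o2-o1,rcond=None)[0]
    a=o1+s[0]*d1;b=o2+s[1]*d2; return (a+b)/2,np.linalg.norm(a-b)
E
python3 - <<'E'
from h import *
np.set_printoptions(precision=3,suppress=True)
import pickle
for n in('scene','top'):
    f=grab(n,n+'0.png'); print(n,f['fx'],f['cx'],f['cy'],np.array(f['pose'])); pickle.dump(f,open(n+'0.pkl','wb'))
print(env.state(),env.grasp_offset)
E
```

```text
scene 606.1719320823833 317.93828351336504 237.58836087474896 [[  -0.571   -0.611    0.548 -334.378]
 [  -0.821    0.419   -0.388  695.218]
 [   0.008   -0.672   -0.741 1380.579]
 [   0.       0.       0.       1.   ]]
top 484.1164767395746 323.63640143976914 235.80358975111739 [[   0.009   -0.99     0.138  416.221]
 [  -1.      -0.007    0.01    55.571]
 [  -0.009   -0.138   -0.99  1397.647]
 [   0.       0.       0.       1.   ]]
{'time_s': 0.1, 'qpos': array([-73.511,  18.347,  89.699,   0.001,  72.045,  -1.146]), 'qvel': array([-0.017, -0.105, -0.221,  0.013,  0.048,  0.075]), 'effort': array([  0.001, -41.333, -23.251,   0.073,   0.042,  -0.   ]), 'ee_pos': array([ 174.07 , -547.539,  213.214]), 'ee_rot': array([-179.909,   -0.003,   17.634]), 'force': array([ 0.381,  0.055, -0.386]), 'torque': array([ 0.039, -0.017,  0.014]), 'gripper_force': 0.0, 'gripper_width': 91.50459301424848} 18.8
```

View pics/scene0.png

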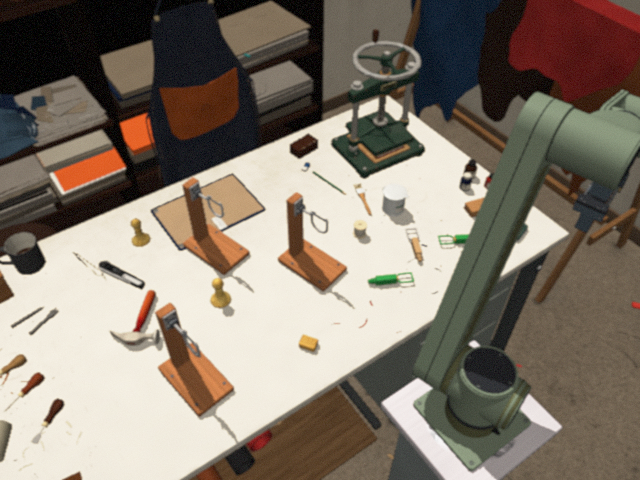

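View pics/top0.png

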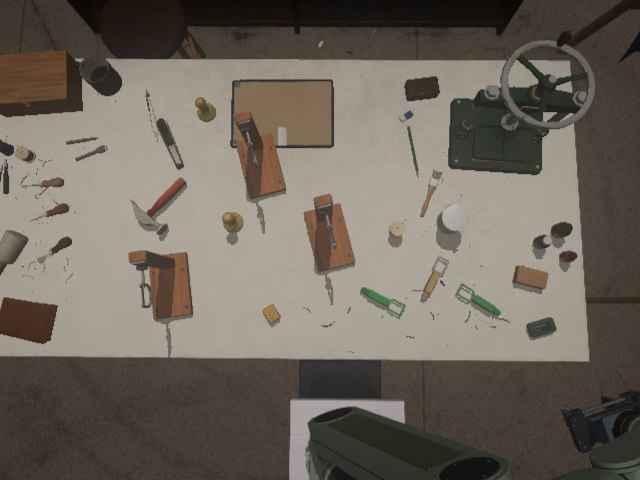

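Top view: target stand (rightmost) is at about (330,232), and the light-wood slicker at (435,280) with its ring at (441,264). Green look-alikes are at (382,300) and (478,300). I'll zoom in on the slicker and the stand.

Run:
```python
import cv2,numpy as np
t=cv2.imread('pics/top0.png');s=cv2.imread('pics/scene0.png')
r=lambda im,x,y,w,h:cv2.resize(im[y:y+h,x:x+w],(400,300),interpolation=cv2.INTER_CUBIC)
cv2.imwrite('pics/c0.png',np.vstack([np.hstack([r(t,410,250,64,48+0),r(t,290,190,80,60+0)]),np.hstack([r(s,385,220,64,48),r(s,270,185,100,75)])]))
```

```text
(no output)
```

View pics/c0.png

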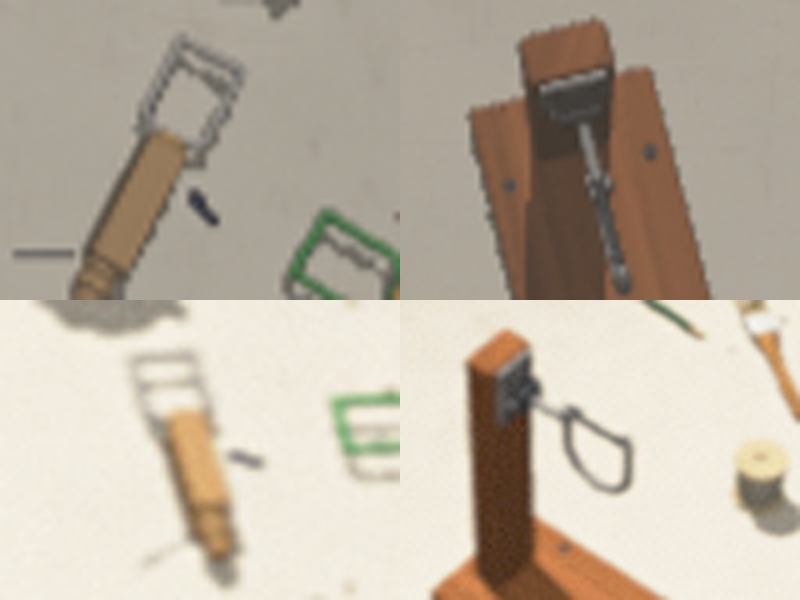

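The crops show the light-wood slicker with a steel ring, its grip running from (437,273) up to the ring. In the scene view the hook's nose end is at about (327.5,220.7) and its hinge at (313,213). In the top view the nose is at about (334.4,247) and the hinge at (329.6,227).

Run:
```python
from h import *
import pickle
np.set_printoptions(precision=1,suppress=True)
t=pickle.load(open('top0.pkl','rb'));s=pickle.load(open('scene0.pkl','rb'))
print('nose',*tri(t,(334.4,246.5),s,(327.5,220.7)))
print('hinge',*tri(t,(329.6,227),s,(313,213)))
def mask(f,roi,lo,hi):
    x,y,w,h=roi; hsv=cv2.cvtColor(f['frame'],cv2.COLOR_RGB2HSV); m=np.zeros(hsv.shape[:2],np.uint8)
    m[y:y+h,x:x+w]=cv2.inRange(hsv,lo,hi)[y:y+h,x:x+w]; m=cv2.morphologyEx(m,cv2.MORPH_OPEN,np.ones((2,2)))
    c=max(cv2.findContours(m,0,2)[0],key=cv2.contourArea); return c
# board: brown-red
hsv=cv2.cvtColor(t['frame'],cv2.COLOR_RGB2HSV)
print(hsv[255,340],hsv[280,436],hsv[262,435],hsv[282,470-40-20])
c=mask(t,(295,185,70,95),(0,90,40),(14,255,255)); r=cv2.minAreaRect(c); print(r); b=cv2.boxPoints(r)
for p in b: print(p,onz(t,*p,18))
c=mask(t,(410,250,45,55),(8,75,60),(22,255,255)); r=cv2.minAreaRect(c); print(r); b=cv2.boxPoints(r)
for p in b: print(p,onz(t,*p,20))
c=mask(s,(395,225,40,45),(8,75,60),(22,255,255)); r=cv2.minAreaRect(c); print('scene',r); b=cv2.boxPoints(r)
for p in b: print(p,onz(s,*p,20))
```

```text
nose [551.6  39.7 232.4] 3.944009679425029
hinge [600.4  51.9 227.3] 3.2591586522697473
[ 11 126 138] [ 16  98 145] [ 18  18 139] [ 21  29 170]
((329.95562744140625, 238.1405029296875), (61.095176696777344, 37.32552719116211), 75.52970886230469)
[304.3 213.2] [674.5 126.5  18. ]
[340.4 203.9] [702.7  21.9  18. ]
[355.7 263.1] [531.  -22.3  18. ]
[319.5 272.4] [503.6  80.5  18. ]
((431.3000183105469, 285.8999938964844), (6.708203315734863, 30.857738494873047), 26.56505012512207)
[421.4 298.2] [ 433.1 -207.3   20. ]
[435.2 270.6] [ 511.2 -247.9   20. ]
[441.2 273.6] [ 502.8 -264.7   20. ]
[427.4 301.2] [ 424.9 -224.    20. ]
scene ((417.8038635253906, 250.28076171875), (24.29450225830078, 7.191874980926514), 74.74488067626953)
[411.1 239.5] [ 506.5 -246.3   20. ]
[418.1 237.6] [ 500.5 -268.8   20. ]
[424.5 261.1] [ 419.5 -222.7   20. ]
[417.5 262.9] [ 425.6 -201.1   20. ]
```

Request:
send_rows:
  xyz:
    - [0.313,0.302,0]
    - [0.313,0.302,0]
    - [0.313,0.302,0]
    - [0.313,0.302,0]
    - [0.313,0.302,0]
    - [0.313,0.302,0]
    - [0.313,0.302,0]
    - [0.313,0.302,0]
  yaw: [-45,-45,-45,-45,-45,-45,-45,-45]
  grip: [1,1,1,1,1,1,1,1]
  grip_force: 60

```text
time_s: 0.77
ee_pos: [400.9, -328.9, 213.7]
ee_rot: [180.0, 0.0, -27.6]
force: [0.7, -0.3, 0.4]
gripper_width: 91.2
gripper_force: 0.0
```

Request:
send_rows:
  xyz:
    - [0,0,0]
    - [0,0,0]
    - [0,0,0]
    - [0,0,0]
  yaw: [0,0,0,0]
  grip: [1,1,1,1]

```text
time_s: 1.1
ee_pos: [399.2, -331.3, 213.8]
ee_rot: [180.0, 0.0, -27.4]
force: [-1.4, -0.2, -0.8]
gripper_width: 91.3
gripper_force: 0.0
```

Request:
send_rows:
  xyz:
    - [0.03,0.03,0]
    - [0.06,0.06,0]
    - [0.088,0.086,0]
    - [0.088,0.086,0]
    - [0.088,0.086,0]
    - [0.088,0.086,0]
  yaw: [0,0,0,0,0,0]
  grip: [1,1,1,1,1,1]

```text
time_s: 1.6
ee_pos: [487.1, -245.7, 213.8]
ee_rot: [180.0, 0.0, -27.4]
force: [-0.3, -0.4, 0.1]
gripper_width: 91.2
gripper_force: 0.0
```

Run:
```python
from h import *
import pickle
np.set_printoptions(precision=2,suppress=True)
f=grab('wrist','w1.png'); pickle.dump(f,open('w1.pkl','wb')); s=env.state(); print(s['ee_pos'],s['ee_rot'],s['force'],np.array(f['pose']),f['fx'])
```

```text
[ 486.87 -245.9   213.86] [179.96   0.04 -27.49] [-0.4  -0.06 -0.41] [[  -0.46   -0.86   -0.21  545.33]
 [  -0.89    0.45    0.11 -275.54]
 [  -0.      0.23   -0.97  384.75]
 [   0.      0.      0.      1.  ]] 334.1734747326555
```

View pics/w1.png

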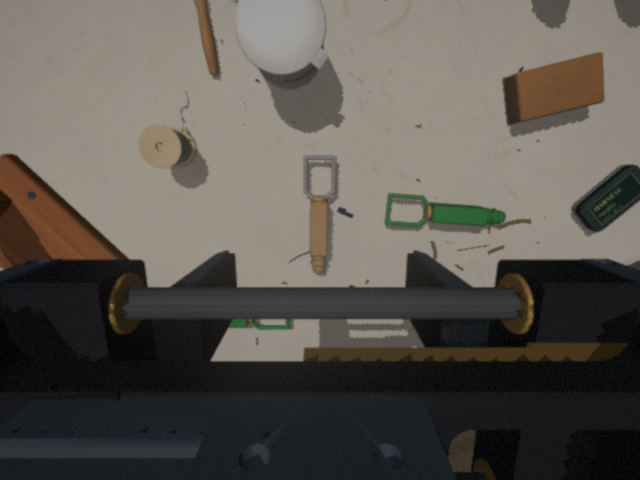

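Wrist view: the slicker is upright at column ~319, with the ring bar at (320,157), the wood from (319,197) to (319,272), and the green look-alikes clear of the grasp.

Run:
```python
from h import *
import pickle
np.set_printoptions(precision=2,suppress=True)
f=pickle.load(open('w1.pkl','rb')); hsv=cv2.cvtColor(f['frame'],cv2.COLOR_RGB2HSV)
m=np.zeros((480,640),np.uint8); m[190:280,300:336]=cv2.inRange(hsv,(8,75,70),(24,255,255))[190:280,300:336]
rows=[(v,np.flatnonzero(m[v]).min(),np.flatnonzero(m[v]).max()) for v in range(190,280) if m[v].any()]
print(rows[::4],rows[-1])
print('grip pts at z26:')
for v in (205,215,225,235):
    r=[x for x in rows if x[0]==v][0]; print(onz(f,r[1],v,26),onz(f,r[2]+1,v,26),onz(f,(r[1]+r[2]+1)/2,v,26))
g=cv2.cvtColor(f['frame'],cv2.COLOR_RGB2GRAY); print(g[150:166,320], g[175,298:340])
for u in (308,332): print('bar',u,g[150:166,u])
for p in((320,158.),(319.5,272)): print(onz(f,*p,13))
# green things
mg=cv2.inRange(cv2.cvtColor(pickle.load(open('top0.pkl','rb'))['frame'],cv2.COLOR_RGB2HSV),(45,100,40),(80,255,255)); t=pickle.load(open('top0.pkl','rb'))
ys,xs=np.nonzero(mg[280:325,350:412]); print('green box',[onz(t,350+u,280+v,13)[:2] for u,v in((xs.min(),ys.min()),(xs.max(),ys.max()))])
```

```text
[(197, np.int64(313), np.int64(324)), (201, np.int64(312), np.int64(326)), (205, np.int64(311), np.int64(327)), (209, np.int64(311), np.int64(327)), (213, np.int64(311), np.int64(327)), (217, np.int64(311), np.int64(327)), (221, np.int64(311), np.int64(327)), (225, np.int64(311), np.int64(327)), (229, np.int64(311), np.int64(326)), (233, np.int64(311), np.int64(326)), (237, np.int64(311), np.int64(326)), (241, np.int64(311), np.int64(326)), (245, np.int64(311), np.int64(326)), (249, np.int64(310), np.int64(326)), (253, np.int64(311), np.int64(326)), (257, np.int64(312), np.int64(324)), (261, np.int64(311), np.int64(324)), (265, np.int64(313), np.int64(323)), (269, np.int64(313), np.int64(323))] (272, np.int64(315), np.int64(321))
grip pts at z26:
[ 505.46 -242.85   26.  ] [ 497.   -259.12   26.  ] [ 501.23 -250.99   26.  ]
[ 496.3  -236.78   26.  ] [ 487.28 -254.14   26.  ] [ 491.79 -245.46   26.  ]
[ 486.   -232.57   26.  ] [ 477.43 -249.08   26.  ] [ 481.72 -240.82   26.  ]
[ 476.07 -227.32   26.  ] [ 467.94 -242.97   26.  ] [ 472.   -235.14   26.  ]
[147 147 147 148 140 120 118 119 105 102 135 140 117  95  96 101] [149 149 150 149 142 121 113 109  97  82  88  92  96 113 137 146 148 146
 146 148 148 148 148 150 149 148 148 148 148 150 148 147 142 125 112 112
 105  94  89 102 126 143]
bar 308 [147 150 149 149 142 123 116 113 102  96 113 110  99  92  88  87]
bar 332 [148 146 145 145 139 121 115 120 111  99 104 111 110 102 100 100]
[ 544.72 -274.19   13.  ]
[ 429.54 -213.59   13.  ]
green box [array([457.76, -49.14]), array([ 418.89, -111.23])]
```

Request:
send_rows:
  xyz:
    - [-0.003,0.004,-0.03]
    - [-0.003,0.004,-0.06]
    - [-0.003,0.004,-0.1]
    - [-0.003,0.004,-0.14]
    - [-0.003,0.004,-0.17]
    - [-0.003,0.004,-0.19]
    - [-0.003,0.004,-0.203]
    - [-0.003,0.004,-0.21]
  yaw: [0,0,0,0,0,0,0,0]
  grip: [1,0.6,0.4,0.2,0,-0.2,-0.2,-0.2]

```text
time_s: 2.32
ee_pos: [482.8, -241.5, 2.1]
ee_rot: [180.0, 0.2, -27.5]
force: [-0.1, -0.1, 0.7]
gripper_width: 47.4
gripper_force: 0.0
```

Request:
send_rows:
  xyz:
    - [0,0,0]
    - [0,0,0]
    - [0,0,0]
    - [0,0,0]
    - [0,0,0]
    - [0,0,0]
    - [0,0,0]
    - [0,0,0]
  yaw: [0,0,0,0,0,0,0,0]
  grip: [-0.3,-0.4,-0.5,-1,-1,-1,-1,-1]
  grip_force: 60

```text
time_s: 2.98
ee_pos: [485.8, -241.2, 5.2]
ee_rot: [180.0, -0.1, -27.3]
force: [-1.9, -1.5, 6.2]
gripper_width: 19.8
gripper_force: 60.0
```

Request:
send_rows:
  xyz:
    - [0,0,0.02]
    - [0,0,0.05]
    - [0,0,0.09]
    - [0,0,0.13]
    - [0,0,0.17]
    - [0,0,0.21]
    - [0,0,0.25]
    - [0,0,0.28]
  yaw: [0,0,0,0,0,0,0,0]
  grip: [-1,-1,-1,-1,-1,-1,-1,-1]

```text
time_s: 3.65
ee_pos: [485.4, -240.3, 287.8]
ee_rot: [-180.0, -0.2, -27.3]
force: [0.6, -0.6, -1.0]
gripper_width: 19.7
gripper_force: 60.0
```

Request:
send_rows:
  xyz:
    - [0,0,0.0]
    - [0,0,0.0]
    - [0,0,0.0]
    - [0,0,0]
  yaw: [0,0,0,0]
  grip: [-1,-1,-1,-1]

```text
time_s: 3.98
ee_pos: [484.1, -239.9, 281.9]
ee_rot: [-180.0, 0.2, -27.4]
force: [0.4, 0.1, -0.8]
gripper_width: 19.4
gripper_force: 60.0
```

Run:
```python
from h import *
import pickle
np.set_printoptions(precision=2,suppress=True)
fs={n:grab(n,n+'2.png') for n in('wrist','top','scene')}; pickle.dump(fs,open('f2.pkl','wb')); s=env.state(); print(s['time_s'],s['ee_pos'],s['ee_rot'],s['force'],np.array(fs['wrist']['pose']))
```

```text
4.1333 [ 484.56 -240.19  282.38] [180.     0.18 -27.36] [ 0.66 -0.72 -1.08] [[  -0.46   -0.86   -0.21  542.85]
 [  -0.89    0.45    0.11 -270.05]
 [  -0.      0.24   -0.97  452.65]
 [   0.      0.      0.      1.  ]]
```

View pics/wrist2.png

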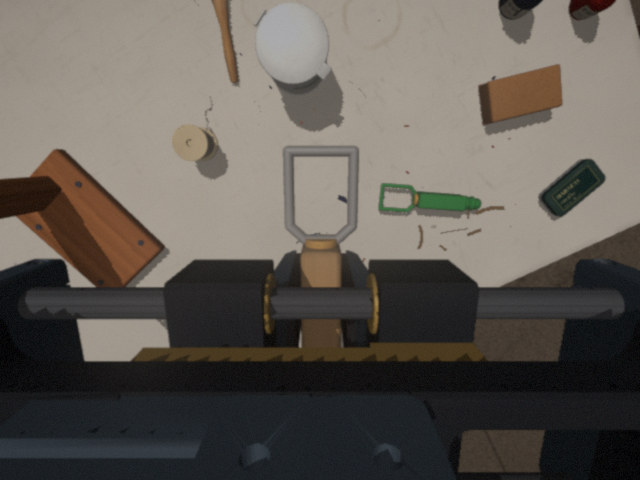

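The held ring shows clearly: bar at row ~151 from column 284 to 358, collar at row ~240. I'll get the bar's offset from the TCP.

Run:
```python
from h import *
import pickle
np.set_printoptions(precision=2,suppress=True)
f=pickle.load(open('f2.pkl','rb'))['wrist']; g=cv2.cvtColor(f['frame'],cv2.COLOR_RGB2GRAY).astype(int)
print(f['fx'],f['cx'],f['cy']); 
for u in(300,320,335,348): print(u,g[142:162,u])
for v in(165,185,205): print(v,g[v,278:302],g[v,340:366])
tcp=np.array([484.4,-240.1,282.3]); a=np.radians(-27.4); d=np.array([np.cos(a),np.sin(a),0]); l=np.array([-d[1],d[0],0])
for z in(284,287,290,293,296):
    L=onz(f,284,151.5,z);R=onz(f,358.5,151.5,z);C=(L+R)/2-tcp; print(z,np.linalg.norm(L-R),C@d,C@l, np.degrees(np.arctan2(*(R-L)[1::-1])))
```

```text
334.1734747326555 320.7123759716757 237.58418832394034
300 [159 158 154 137 116 116 125 133 135 124 115 103  92  87 114 147 159 160
 159 158]
320 [154 153 149 136 115 114 122 131 132 123 114 102  88  88 114 147 157 160
 160 159]
335 [158 159 152 139 117 115 124 131 131 122 113 103  89  89 114 145 154 158
 158 156]
348 [156 155 152 137 116 114 124 129 129 123 115 102  91  86  98 117 121 122
 125 122]
165 [157 158 158 156 150 123 113 116 123 125 121 113 103  93  89 107 141 155
 158 157 156 157 155 157] [158 156 156 156 156 158 156 148 119 104 108 118 123 124 119 113 103  95
 110 143 154 155 155 155 155 155]
185 [158 158 157 157 152 132 116 115 119 124 120 119 108 102  87  97 138 157
 158 160 160 157 158 159] [160 159 155 158 157 157 155 136 113 107 113 119 124 121 117 108  98 104
 135 155 157 158 155 157 155 154]
205 [157 156 155 157 157 152 129 116 120 123 122 121 112 105  93  94 119 147
 157 156 159 157 157 157] [158 158 158 157 156 158 149 119 106 108 117 120 121 120 113 103  98 112
 143 155 156 156 155 159 158 157]
284 36.413267360145525 67.66368314783735 0.27198530040069235 -117.38000219061078
287 35.76555411843592 67.62838876731762 0.2726885290363703 -117.38000219061065
290 35.1178408767263 67.5930943867978 0.27339175767199847 -117.38000219061055
293 34.47012763501677 67.55780000627797 0.2740949863076231 -117.38000219061078
296 33.8224143933071 67.52250562575824 0.27479821494330453 -117.38000219061072
```

Request:
send_rows:
  xyz:
    - [0.002,0.03,0]
    - [0.003,0.06,0]
    - [0.004,0.1,0]
    - [0.006,0.14,0]
    - [0.008,0.18,0]
    - [0.01,0.22,0]
    - [0.01,0.25,0]
    - [0.01,0.263,0]
  yaw: [6,12,18,24,30,36,42,42.2]
  grip: [-1,-1,-1,-1,-1,-1,-1,-1]

```text
time_s: 4.8
ee_pos: [494.5, 26.1, 283.2]
ee_rot: [-179.9, 0.1, 15.2]
force: [-0.6, -0.5, -1.4]
gripper_width: 19.7
gripper_force: 60.0
```

Request:
send_rows:
  xyz:
    - [0,0,0.0]
    - [0,0,0.0]
    - [0,0,0.0]
    - [0,0,0]
  yaw: [0,0,0,0]
  grip: [-1,-1,-1,-1]

```text
time_s: 5.13
ee_pos: [495.1, 21.5, 283.7]
ee_rot: [180.0, 0.0, 14.7]
force: [0.2, -0.2, -0.7]
gripper_width: 19.8
gripper_force: 60.0
```

Run:
```python
from h import *
import pickle
np.set_printoptions(precision=2,suppress=True)
fs={n:grab(n,n+'3.png') for n in('wrist','top','scene')}; pickle.dump(fs,open('f3.pkl','wb')); s=env.state(); print(s['time_s'],s['ee_pos'],s['ee_rot'],s['force'],np.array(fs['wrist']['pose']))
```

```text
5.2833 [495.12  21.55 283.92] [179.99   0.01  14.74] [ 0.01 -0.33 -0.71] [[  0.25  -0.94  -0.23 558.39]
 [ -0.97  -0.25  -0.06  38.3 ]
 [ -0.     0.23  -0.97 454.71]
 [  0.     0.     0.     1.  ]]
```

View pics/wrist3.png

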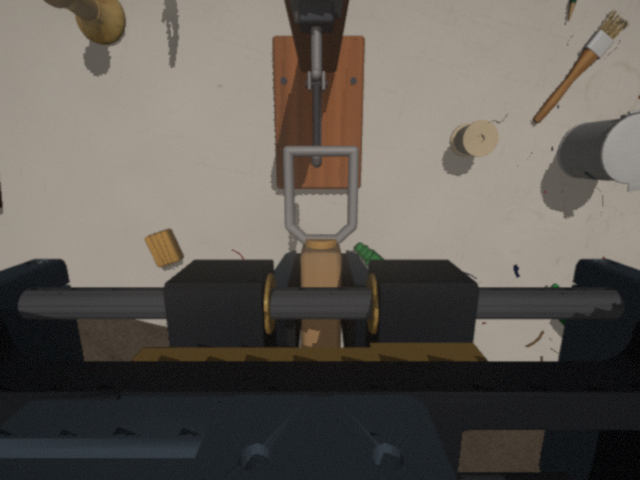

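Wrist view: hook runs down column ~317; hinge knuckle near row 80, nose end near row 162. The bar at row 151 is just inside the nose. I'll sharpen those rows.

Run:
```python
from h import *
import pickle
np.set_printoptions(precision=1,suppress=True,linewidth=150)
f=pickle.load(open('f3.pkl','rb'))['wrist']; g=cv2.cvtColor(f['frame'],cv2.COLOR_RGB2GRAY)
for u in(314,317,320): print(u,list(g[60:180,u]))
for v in(100,125,162): print(v,list(g[v,305:330]))
im=cv2.resize(f['frame'][20:200,260:380,::-1],(400,600),interpolation=cv2.INTER_CUBIC);
s=pickle.load(open('f3.pkl','rb'))['scene']['frame'][170:245,270:345,::-1]
cv2.imwrite('pics/c3.png',np.hstack([im,cv2.resize(s,(400,400),interpolation=cv2.INTER_CUBIC)[:, :].repeat(1,0) if 0 else cv2.copyMakeBorder(cv2.resize(s,(400,400),interpolation=cv2.INTER_CUBIC),0,200,0,0,0)]))
d=np.array([np.cos(np.radians(14.8)),np.sin(np.radians(14.8))]);hp=np.array([594.7,49.5]);l=np.array([-d[1],d[0]])
for n,v,z in(('hinge',78,227.5),('hinge',82,227.5),('noseout',166,228),('noseout',166,232)):
    p=onz(f,317,v,z)[:2]-hp; print(n,v,p@d,p@l)
for u,v in((273,187),(361.5,187.5),(274,37),(364,37)): p=onz(f,u,v,18);q=p[:2]-hp; print(p,q@d,q@l)
```

```text
314 [np.uint8(104), np.uint8(105), np.uint8(104), np.uint8(103), np.uint8(104), np.uint8(104), np.uint8(106), np.uint8(101), np.uint8(98), np.uint8(101), np.uint8(109), np.uint8(114), np.uint8(113), np.uint8(109), np.uint8(104), np.uint8(96), np.uint8(87), np.uint8(74), np.uint8(62), np.uint8(53), np.uint8(46), np.uint8(44), np.uint8(59), np.uint8(61), np.uint8(58), np.uint8(55), np.uint8(53), np.uint8(53), np.uint8(55), np.uint8(57), np.uint8(55), np.uint8(53), np.uint8(54), np.uint8(53), np.uint8(54), np.uint8(56), np.uint8(57), np.uint8(52), np.uint8(57), np.uint8(57), np.uint8(52), np.uint8(54), np.uint8(54), np.uint8(54), np.uint8(54), np.uint8(53), np.uint8(57), np.uint8(52), np.uint8(53), np.uint8(56), np.uint8(57), np.uint8(53), np.uint8(59), np.uint8(53), np.uint8(54), np.uint8(55), np.uint8(54), np.uint8(56), np.uint8(54), np.uint8(54), np.uint8(51), np.uint8(55), np.uint8(55), np.uint8(57), np.uint8(56), np.uint8(52), np.uint8(55), np.uint8(53), np.uint8(56), np.uint8(56), np.uint8(53), np.uint8(52), np.uint8(55), np.uint8(53), np.uint8(55), np.uint8(57), np.uint8(55), np.
[... 4787 characters left out ...]
np.uint8(62), np.uint8(62), np.uint8(66), np.uint8(66), np.uint8(74), np.uint8(76), np.uint8(75), np.uint8(76), np.uint8(72), np.uint8(68), np.uint8(66), np.uint8(71), np.uint8(88), np.uint8(94), np.uint8(92), np.uint8(91), np.uint8(90), np.uint8(92), np.uint8(92), np.uint8(92)]
hinge 78 10.413525172155682 0.9267433293180963
hinge 82 8.09254437763409 0.9359757850789246
noseout 166 -43.567905057380166 1.13558601534507
noseout 166 -43.46909541168471 1.088104932698371
[506.3  89.   18. ] -75.31914519582715 60.80392536651105
[534.9 -22.1  18. ] -76.11199081645636 -53.986580016651104
[677.3 126.7  18. ] 99.54304119132348 53.554870956069884
[704.1  24.4  18. ] 99.36455125843956 -52.163525499998265
```

View pics/c3.png

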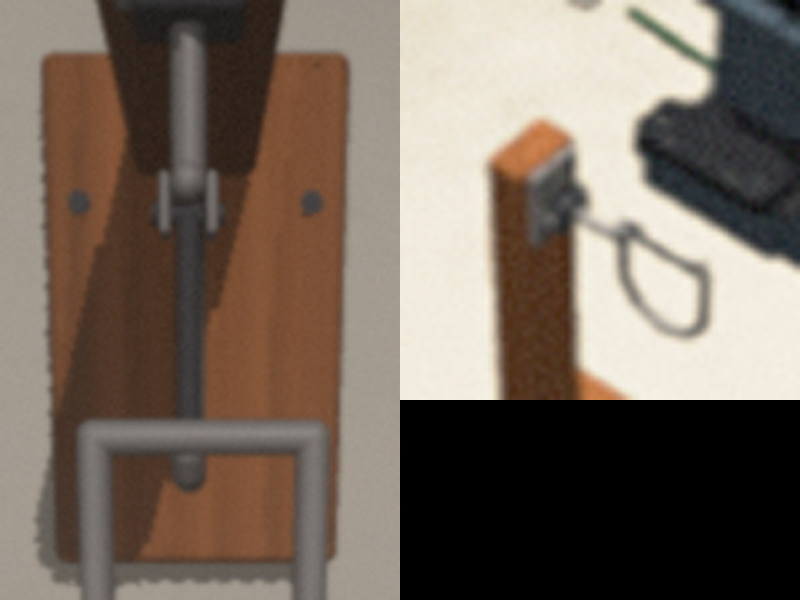

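The hinge lies ~9 mm beyond my hook_place estimate. The bar sits at x ≈ -45 from the hinge and 2.5 mm to the right of the hook plane, so I'll shift it to about -35.5, centre it and lower it.

Request:
send_rows:
  xyz:
    - [0.003,0.002,0]
    - [0.006,0.004,0]
    - [0.0084,0.0048,-0.01]
    - [0.0084,0.0048,-0.02]
    - [0.0084,0.0048,-0.03]
    - [0.0084,0.0048,-0.04]
    - [0.0084,0.0048,-0.044]
    - [0.0084,0.0048,-0.044]
  yaw: [0,0,0,0,0,0,0,0]
  grip: [-1,-1,-1,-1,-1,-1,-1,-1]

```text
time_s: 5.95
ee_pos: [502.5, 27.3, 238.2]
ee_rot: [-180.0, 0.2, 14.8]
force: [0.2, -0.3, -0.2]
gripper_width: 19.5
gripper_force: 60.0
```

Request:
send_rows:
  xyz:
    - [0,0,0]
    - [0,0,0]
    - [0,0,0]
    - [0,0,0]
  yaw: [0,0,0,0]
  grip: [-1,-1,-1,-1]

```text
time_s: 6.28
ee_pos: [503.8, 27.3, 240.5]
ee_rot: [180.0, -0.1, 14.8]
force: [0.1, -0.4, 0.1]
gripper_width: 19.6
gripper_force: 60.0
```

Run:
```python
from h import *
import pickle
np.set_printoptions(precision=2,suppress=True)
fs={n:grab(n,n+'4.png') for n in('wrist','scene')}; pickle.dump(fs,open('f4.pkl','wb')); s=env.state(); print(s['time_s'],s['ee_pos'],s['ee_rot'],s['force'])
im=fs['wrist']['frame'][:,:,::-1]; s=fs['scene']['frame'][170:245,280:355,::-1]
r=lambda a,w:cv2.resize(a,(w,600),interpolation=cv2.INTER_CUBIC)
cv2.imwrite('pics/c4.png',np.hstack([r(im[0:180,280:360],266),r(s,534)]))
```

```text
6.3833 [503.66  27.31 240.36] [179.99  -0.05  14.84] [ 0.25 -0.91  0.02]
```

View pics/c4.png

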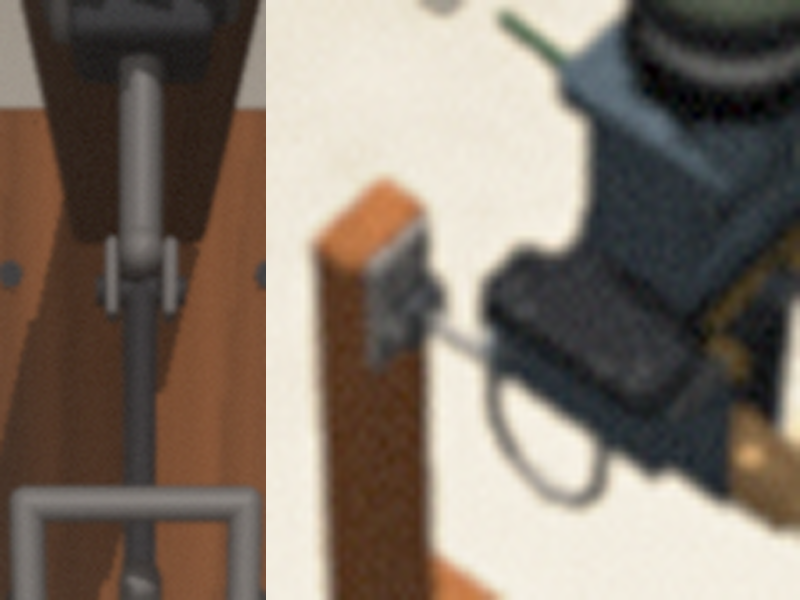

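The bar is just inside the nose, over the gate and centred. I'll lower it and feel for contact.

Request:
send_rows:
  xyz:
    - [0,0,-0.002]
    - [0,0,-0.004]
    - [0,0,-0.006]
    - [0,0,-0.008]
    - [0,0,-0.01]
    - [0,0,-0.012]
    - [0,0,-0.012]
    - [0,0,-0.012]
  yaw: [0,0,0,0,0,0,0,0]
  grip: [-1,-1,-1,-1,-1,-1,-1,-1]

```text
time_s: 7.05
ee_pos: [503.4, 27.3, 227.8]
ee_rot: [180.0, 0.0, 14.8]
force: [0.1, 0.2, -1.2]
gripper_width: 19.5
gripper_force: 60.0
```

Request:
send_rows:
  xyz:
    - [0,0,-0.001]
    - [0,0,-0.002]
    - [0,0,-0.003]
    - [0,0,-0.004]
    - [0,0,-0.004]
    - [0,0,-0.004]
  yaw: [0,0,0,0,0,0]
  grip: [-1,-1,-1,-1,-1,-1]

```text
time_s: 7.55
ee_pos: [503.5, 27.3, 223.9]
ee_rot: [180.0, 0.0, 14.8]
force: [0.3, 0.0, 0.0]
gripper_width: 19.9
gripper_force: 60.0
```

Request:
send_rows:
  xyz:
    - [0,0,-0.001]
    - [0,0,-0.002]
    - [0,0,-0.003]
    - [0,0,-0.004]
    - [0,0,-0.004]
    - [0,0,-0.004]
  yaw: [0,0,0,0,0,0]
  grip: [-1,-1,-1,-1,-1,-1]

```text
time_s: 8.05
ee_pos: [503.5, 27.3, 220.1]
ee_rot: [180.0, -0.0, 14.8]
force: [-0.2, 0.8, 0.0]
gripper_width: 19.6
gripper_force: 60.0
```

Request:
send_rows:
  xyz:
    - [0,0,-0.001]
    - [0,0,-0.002]
    - [0,0,-0.003]
    - [0,0,-0.003]
    - [0,0,-0.003]
  yaw: [0,0,0,0,0]
  grip: [-1,-1,-1,-1,-1]

```text
time_s: 8.47
ee_pos: [503.6, 27.3, 217.4]
ee_rot: [180.0, -0.0, 14.8]
force: [-1.9, 0.1, 4.0]
gripper_width: 19.9
gripper_force: 60.0
```

Request:
send_rows:
  xyz:
    - [0,0,-0.001]
    - [0,0,-0.002]
    - [0,0,-0.003]
    - [0,0,-0.003]
    - [0,0,-0.003]
  yaw: [0,0,0,0,0]
  grip: [-1,-1,-1,-1,-1]

```text
time_s: 8.88
ee_pos: [503.7, 27.3, 214.0]
ee_rot: [180.0, -0.0, 14.8]
force: [-1.3, -0.0, 5.5]
gripper_width: 19.4
gripper_force: 60.0
```

Contact came at TCP z ≈ 219 and now reads a spring-like ~5–6 N. I'll press on to about 0.37 rad.

Request:
send_rows:
  xyz:
    - [0,0,-0.001]
    - [0,0,-0.002]
    - [0,0,-0.003]
    - [0,0,-0.004]
    - [0,0,-0.004]
    - [0,0,-0.004]
  yaw: [0,0,0,0,0,0]
  grip: [-1,-1,-1,-1,-1,-1]

```text
time_s: 9.38
ee_pos: [504.1, 27.4, 210.3]
ee_rot: [180.0, -0.1, 14.8]
force: [-1.7, -0.6, 5.4]
gripper_width: 19.6
gripper_force: 60.0
```

Request:
send_rows:
  xyz:
    - [0,0,-0.001]
    - [0,0,-0.002]
    - [0,0,-0.003]
    - [0,0,-0.004]
    - [0,0,-0.004]
    - [0,0,-0.004]
  yaw: [0,0,0,0,0,0]
  grip: [-1,-1,-1,-1,-1,-1]

```text
time_s: 9.88
ee_pos: [504.9, 27.6, 206.7]
ee_rot: [180.0, -0.2, 14.8]
force: [-1.4, 0.6, 7.2]
gripper_width: 19.9
gripper_force: 60.0
```

Run:
```python
from h import *
import pickle
np.set_printoptions(precision=2,suppress=True)
fs={n:grab(n,n+'5.png') for n in('wrist',)}; pickle.dump(fs,open('f5.pkl','wb')); s=env.state(); print(s['time_s'],s['ee_pos'],s['ee_rot'],s['force'])
im=fs['wrist']['frame'][:,:,::-1]
cv2.imwrite('pics/c5.png',cv2.resize(im[40:260,270:370],(272,600),interpolation=cv2.INTER_CUBIC))
```

```text
9.9333 [504.87  27.59 206.73] [179.98  -0.21  14.83] [-0.27  0.73  7.18]
```

View pics/c5.png

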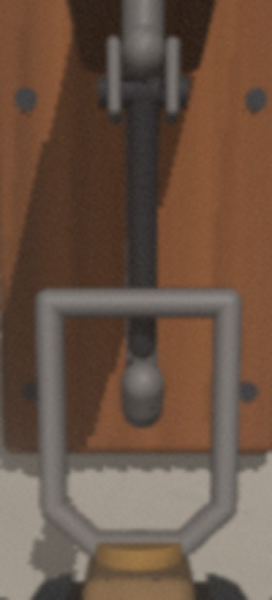

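The bar (y≈302 in the crop) sits ~10 mm inside the nose (y 360–425) and the gate is pressed, its end visible at y≈352. Next I'll slide it back under the nose to touch the arm.

Request:
send_rows:
  xyz:
    - [-0.001,-0.0003,0]
    - [-0.002,-0.0005,0]
    - [-0.003,-0.0008,0]
    - [-0.004,-0.001,0]
    - [-0.005,-0.0013,0]
    - [-0.006,-0.0016,0]
    - [-0.007,-0.0018,0]
    - [-0.007,-0.0018,0]
  yaw: [0,0,0,0,0,0,0,0]
  grip: [-1,-1,-1,-1,-1,-1,-1,-1]

```text
time_s: 10.6
ee_pos: [497.8, 25.6, 206.6]
ee_rot: [180.0, -0.2, 14.8]
force: [0.2, 0.5, 4.8]
gripper_width: 19.6
gripper_force: 60.0
```

Request:
send_rows:
  xyz:
    - [-0.0005,-0.0001,0]
    - [-0.001,-0.0003,0]
    - [-0.001,-0.0003,0]
    - [-0.001,-0.0003,0]
  yaw: [0,0,0,0]
  grip: [-1,-1,-1,-1]

```text
time_s: 10.93
ee_pos: [496.8, 25.3, 206.5]
ee_rot: [180.0, -0.2, 14.8]
force: [0.4, -0.7, 4.5]
gripper_width: 19.8
gripper_force: 60.0
```

Request:
send_rows:
  xyz:
    - [-0.0005,-0.0001,0]
    - [-0.001,-0.0003,0]
    - [-0.001,-0.0003,0]
    - [-0.001,-0.0003,0]
  yaw: [0,0,0,0]
  grip: [-1,-1,-1,-1]

```text
time_s: 11.27
ee_pos: [494.1, 24.8, 205.8]
ee_rot: [180.0, 0.1, 14.8]
force: [-0.8, -0.3, 4.7]
gripper_width: 19.9
gripper_force: 60.0
```

Request:
send_rows:
  xyz:
    - [-0.0005,-0.0001,0]
    - [-0.001,-0.0003,0]
    - [-0.001,-0.0003,0]
  yaw: [0,0,0]
  grip: [-1,-1,-1]

```text
time_s: 11.52
ee_pos: [493.3, 24.6, 205.7]
ee_rot: [-180.0, 0.0, 14.8]
force: [0.2, 0.5, 3.4]
gripper_width: 20.0
gripper_force: 60.0
```

Run:
```python
from h import *
import pickle
np.set_printoptions(precision=2,suppress=True)
fs={n:grab(n,n+'6.png') for n in('wrist',)}; s=env.state(); print(s['time_s'],s['ee_pos'],s['ee_rot'],s['force'])
im=fs['wrist']['frame'][:,:,::-1]
cv2.imwrite('pics/c6.png',cv2.resize(im[40:260,270:370],(272,600),interpolation=cv2.INTER_CUBIC))
```

```text
11.5667 [493.23  24.63 205.72] [-179.99    0.04   14.84] [-0.19 -0.15  3.3 ]
```

View pics/c6.png

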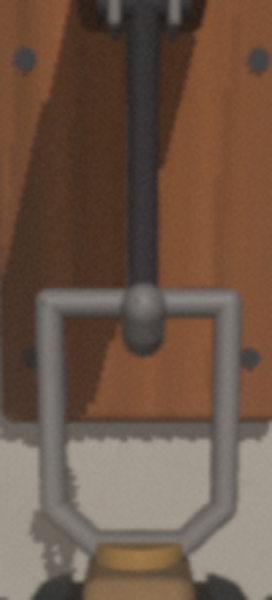

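The bar now lies under the nose end (y 283–355 in the crop), within a millimetre of the arm.

Request:
send_rows:
  xyz:
    - [-0.0003,-0.0001,0]
    - [-0.0005,-0.0001,0]
    - [-0.0005,-0.0001,0]
  yaw: [0,0,0]
  grip: [-1,-1,-1]

```text
time_s: 11.82
ee_pos: [493.2, 24.6, 205.8]
ee_rot: [-180.0, -0.0, 14.8]
force: [1.3, 0.4, 1.0]
gripper_width: 19.8
gripper_force: 60.0
```

Request:
send_rows:
  xyz:
    - [-0.0003,-0.0001,0]
    - [-0.0005,-0.0001,0]
    - [-0.0005,-0.0001,0]
  yaw: [0,0,0]
  grip: [-1,-1,-1]

```text
time_s: 12.07
ee_pos: [493.1, 24.5, 205.9]
ee_rot: [180.0, -0.1, 14.8]
force: [3.4, 2.0, -0.1]
gripper_width: 19.4
gripper_force: 60.0
```

Request:
send_rows:
  xyz:
    - [-0.0003,-0.0001,0]
    - [-0.0005,-0.0001,0]
    - [-0.0005,-0.0001,0]
  yaw: [0,0,0]
  grip: [-1,-1,-1]

```text
time_s: 12.32
ee_pos: [493.0, 24.5, 205.9]
ee_rot: [180.0, -0.1, 14.8]
force: [5.5, 2.3, -2.0]
gripper_width: 19.4
gripper_force: 60.0
```

Arm contact at x ≈ 493. I'll ease the side pressure slightly and go down along the arm.

Request:
send_rows:
  xyz:
    - [0.0006,0.0002,0]
    - [0.0006,0.0002,-0.001]
    - [0.0006,0.0002,-0.002]
    - [0.0006,0.0002,-0.003]
    - [0.0006,0.0002,-0.004]
    - [0.0006,0.0002,-0.004]
  yaw: [0,0,0,0,0,0]
  grip: [-1,-1,-1,-1,-1,-1]

```text
time_s: 12.82
ee_pos: [493.3, 24.5, 203.0]
ee_rot: [180.0, -0.1, 14.8]
force: [3.3, 0.8, 3.3]
gripper_width: 19.6
gripper_force: 60.0
```

Request:
send_rows:
  xyz:
    - [0,0,-0.001]
    - [0,0,-0.002]
    - [0,0,-0.003]
    - [0,0,-0.003]
  yaw: [0,0,0,0]
  grip: [-1,-1,-1,-1]

```text
time_s: 13.15
ee_pos: [493.3, 24.4, 198.9]
ee_rot: [180.0, -0.1, 14.8]
force: [5.8, 1.2, -2.9]
gripper_width: 19.6
gripper_force: 60.0
```

Request:
send_rows:
  xyz:
    - [0,0,-0.001]
    - [0,0,-0.002]
    - [0,0,-0.003]
    - [0,0,-0.003]
  yaw: [0,0,0,0]
  grip: [-1,-1,-1,-1]

```text
time_s: 13.48
ee_pos: [493.3, 24.6, 195.9]
ee_rot: [180.0, -0.1, 14.8]
force: [7.1, 1.0, -0.5]
gripper_width: 19.9
gripper_force: 60.0
```

Request:
send_rows:
  xyz:
    - [0,0,-0.001]
    - [0,0,-0.002]
    - [0,0,-0.003]
    - [0,0,-0.003]
  yaw: [0,0,0,0]
  grip: [-1,-1,-1,-1]

```text
time_s: 13.82
ee_pos: [493.3, 24.6, 193.0]
ee_rot: [180.0, -0.1, 14.8]
force: [6.3, 1.1, 0.3]
gripper_width: 19.7
gripper_force: 60.0
```

Request:
send_rows:
  xyz:
    - [0.0002,0,-0.001]
    - [0.0002,0,-0.002]
    - [0.0004,0.0001,-0.003]
    - [0.0006,0.0001,-0.004]
    - [0.001,0.0002,-0.005]
    - [0.001,0.0002,-0.005]
  yaw: [0,0,0,0,0,0]
  grip: [-1,-1,-1,-1,-1,-1]

```text
time_s: 14.32
ee_pos: [493.6, 24.7, 187.7]
ee_rot: [180.0, 0.0, 14.8]
force: [5.3, 0.7, -0.4]
gripper_width: 20.2
gripper_force: 60.0
```

Run:
```python
from h import *
np.set_printoptions(precision=2,suppress=True)
a=grab('wrist','w7.png')['frame'][:,:,::-1]; b=grab('scene','s7.png')['frame'][:,:,::-1]; s=env.state(); print(s['time_s'],s['ee_pos'],s['ee_rot'],s['force'])
r=lambda a,w:cv2.resize(a,(w,600),interpolation=cv2.INTER_CUBIC)
cv2.imwrite('pics/c7.png',np.hstack([r(a[40:260,270:370],272),r(b[180:255,285:350],520)]))
```

```text
14.4167 [493.6   24.69 187.57] [180.     0.02  14.83] [5.8  0.87 0.55]
```

View pics/c7.png

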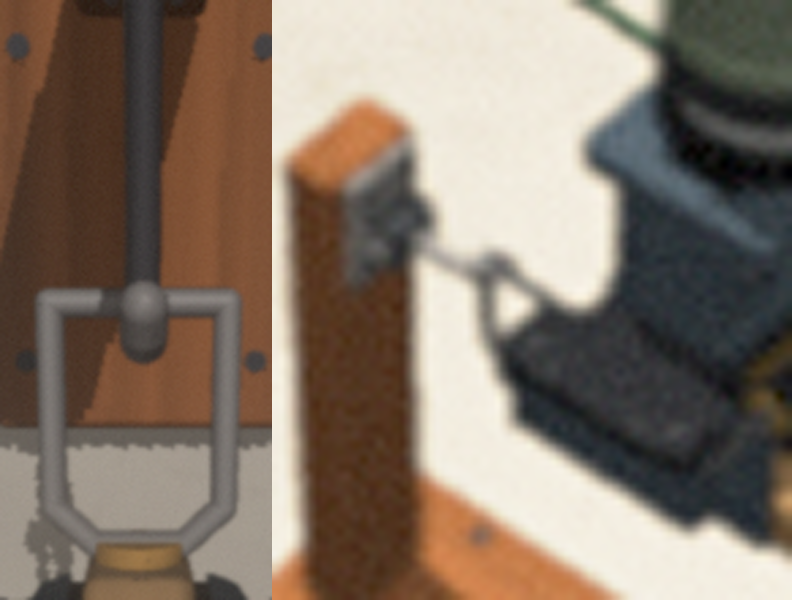

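The gate line is level again in the scene view (about (490,270) to (560,310) in the crop), and in the wrist view the gate passes over the bar. The bar is inside, so I'll move it inward and lower.

Request:
send_rows:
  xyz:
    - [0.002,0.0005,0]
    - [0.004,0.001,0]
    - [0.006,0.0015,-0.001]
    - [0.008,0.002,-0.002]
    - [0.01,0.0025,-0.004]
    - [0.011,0.0028,-0.006]
    - [0.011,0.0028,-0.006]
    - [0.011,0.0028,-0.006]
  yaw: [0,0,0,0,0,0,0,0]
  grip: [-1,-1,-1,-1,-1,-1,-1,-1]

```text
time_s: 15.08
ee_pos: [504.3, 27.5, 181.6]
ee_rot: [-180.0, 0.1, 14.8]
force: [-0.0, 0.9, -1.0]
gripper_width: 19.7
gripper_force: 60.0
```

Request:
send_rows:
  xyz:
    - [0,0,-0.001]
    - [0,0,-0.002]
    - [0,0,-0.003]
    - [0,0,-0.004]
    - [0,0,-0.005]
    - [0,0,-0.005]
  yaw: [0,0,0,0,0,0]
  grip: [-1,-1,-1,-1,-1,-1]

```text
time_s: 15.58
ee_pos: [504.4, 27.5, 176.8]
ee_rot: [180.0, 0.0, 14.8]
force: [-1.2, -0.4, -0.5]
gripper_width: 19.4
gripper_force: 60.0
```

Request:
send_rows:
  xyz:
    - [0,0,-0.001]
    - [0,0,-0.002]
    - [0,0,-0.003]
    - [0,0,-0.003]
  yaw: [0,0,0,0]
  grip: [-1,-1,-1,-1]

```text
time_s: 15.92
ee_pos: [504.4, 27.5, 173.7]
ee_rot: [-180.0, 0.0, 14.8]
force: [0.1, 1.5, -0.3]
gripper_width: 19.8
gripper_force: 60.0
```

Request:
send_rows:
  xyz:
    - [0,0,-0.001]
    - [0,0,-0.002]
    - [0,0,-0.003]
    - [0,0,-0.003]
  yaw: [0,0,0,0]
  grip: [-1,-1,-1,-1]

```text
time_s: 16.25
ee_pos: [504.7, 27.5, 171.0]
ee_rot: [180.0, -0.0, 14.8]
force: [0.4, 0.4, -0.2]
gripper_width: 19.6
gripper_force: 60.0
```

Request:
send_rows:
  xyz:
    - [0,0,0]
    - [0,0,0]
    - [0,0,0]
    - [0,0,0]
    - [0,0,0]
    - [0,0,0]
    - [0,0,0]
    - [0,0,0]
  yaw: [0,0,0,0,0,0,0,0]
  grip: [-0.3,0,0.3,0.6,0.8,0.8,0.8,0.8]

```text
time_s: 16.92
ee_pos: [504.6, 27.5, 171.0]
ee_rot: [180.0, 0.0, 14.8]
force: [-1.0, -1.3, 0.1]
gripper_width: 70.4
gripper_force: 0.0
```

Request:
send_rows:
  xyz:
    - [-0.02,-0.005,0]
    - [-0.04,-0.01,0]
    - [-0.07,-0.018,0]
    - [-0.1,-0.026,0]
    - [-0.12,-0.031,0.01]
    - [-0.12,-0.031,0.03]
    - [-0.12,-0.031,0.05]
    - [-0.12,-0.031,0.07]
  yaw: [0,0,0,0,0,0,0,0]
  grip: [0.8,0.8,0.8,0.8,0.8,0.8,0.8,0.8]

```text
time_s: 17.58
ee_pos: [384.0, -3.6, 242.0]
ee_rot: [180.0, -0.0, 14.8]
force: [-0.6, -0.2, 0.0]
gripper_width: 82.0
gripper_force: 0.0
```

Request:
send_rows:
  xyz:
    - [0,0,0]
    - [0,0,0]
    - [0,0,0]
    - [0,0,0]
    - [0,0,0]
    - [0,0,0]
    - [0,0,0]
    - [0,0,0]
  yaw: [0,0,0,0,0,0,0,0]
  grip: [0.8,0.8,0.8,0.8,0.8,0.8,0.8,0.8]

```text
time_s: 18.25
ee_pos: [384.5, -3.5, 240.7]
ee_rot: [-180.0, 0.0, 14.8]
force: [0.6, 0.4, -0.1]
gripper_width: 82.2
gripper_force: 0.0
```

Run:
```python
from h import *
np.set_printoptions(precision=2,suppress=True)
b=grab('scene','s8.png')['frame'][:,:,::-1]; s=env.state(); print(s['time_s'],s['ee_pos'],s['force'],s['gripper_width'])
cv2.imwrite('pics/c8.png',cv2.resize(b[170:290,270:390],(600,600),interpolation=cv2.INTER_CUBIC))
```

```text
18.3 [384.53  -3.5  240.77] [-0.42  0.32  0.03] 82.53327227658923
```

View pics/c8.png

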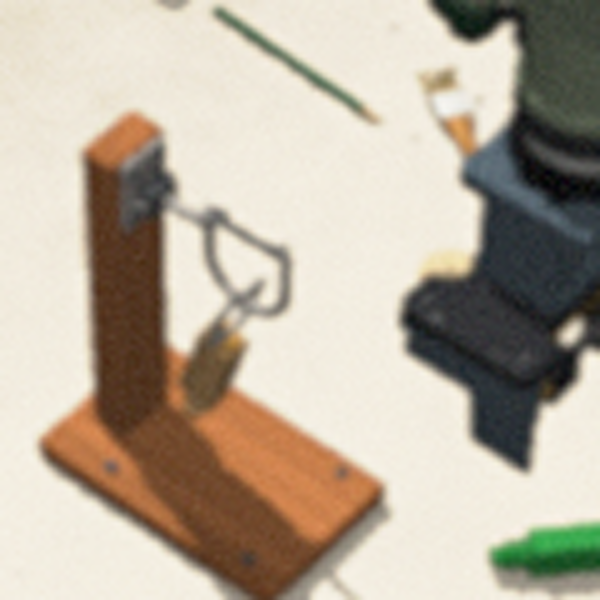

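The slicker hangs from the bow with the gate shut and is still swinging. I'll let it settle.

Request:
send_rows:
  xyz:
    - [0,0,0]
    - [0,0,0]
    - [0,0,0]
    - [0,0,0]
    - [0,0,0]
    - [0,0,0]
    - [0,0,0]
    - [0,0,0]
  yaw: [0,0,0,0,0,0,0,0]
  grip: [0.8,0.8,0.8,0.8,0.8,0.8,0.8,0.8]

```text
time_s: 18.97
ee_pos: [384.6, -3.5, 241.0]
ee_rot: [180.0, -0.0, 14.8]
force: [-0.5, 0.6, 0.6]
gripper_width: 82.1
gripper_force: 0.0
```

Request:
send_rows:
  xyz:
    - [0,0,0]
    - [0,0,0]
    - [0,0,0]
    - [0,0,0]
    - [0,0,0]
    - [0,0,0]
    - [0,0,0]
    - [0,0,0]
  yaw: [0,0,0,0,0,0,0,0]
  grip: [0.8,0.8,0.8,0.8,0.8,0.8,0.8,0.8]

```text
time_s: 19.63
ee_pos: [384.6, -3.5, 241.0]
ee_rot: [180.0, -0.0, 14.8]
force: [-0.3, -0.4, -0.5]
gripper_width: 82.2
gripper_force: 0.0
```

Request:
send_rows:
  xyz:
    - [0,0,0]
    - [0,0,0]
    - [0,0,0]
    - [0,0,0]
    - [0,0,0]
    - [0,0,0]
    - [0,0,0]
    - [0,0,0]
  yaw: [0,0,0,0,0,0,0,0]
  grip: [0.8,0.8,0.8,0.8,0.8,0.8,0.8,0.8]

```text
time_s: 20.3
ee_pos: [384.6, -3.5, 241.0]
ee_rot: [180.0, -0.0, 14.8]
force: [0.9, -0.3, 0.0]
gripper_width: 81.8
gripper_force: 0.0
```

Request:
send_rows:
  xyz:
    - [0,0,0]
    - [0,0,0]
    - [0,0,0]
    - [0,0,0]
    - [0,0,0]
    - [0,0,0]
    - [0,0,0]
    - [0,0,0]
  yaw: [0,0,0,0,0,0,0,0]
  grip: [0.8,0.8,0.8,0.8,0.8,0.8,0.8,0.8]

```text
time_s: 20.97
ee_pos: [384.6, -3.5, 241.0]
ee_rot: [180.0, -0.0, 14.8]
force: [-0.5, 0.5, 0.4]
gripper_width: 82.2
gripper_force: 0.0
```

Request:
send_rows:
  xyz:
    - [0,0,0]
    - [0,0,0]
    - [0,0,0]
    - [0,0,0]
    - [0,0,0]
    - [0,0,0]
    - [0,0,0]
    - [0,0,0]
  yaw: [0,0,0,0,0,0,0,0]
  grip: [0.8,0.8,0.8,0.8,0.8,0.8,0.8,0.8]

```text
time_s: 21.63
ee_pos: [384.6, -3.5, 241.0]
ee_rot: [180.0, -0.0, 14.8]
force: [0.2, 1.3, 0.6]
gripper_width: 82.1
gripper_force: 0.0
```

Run:
```python
from h import *
fr=[grab('scene','s9_%d.png'%i)['frame'][:,:,::-1] for i in range(6)]
a=fr[0].astype(int)
for b in fr[1:]: d=np.abs(b.astype(int)-a).max(2)[170:290,270:345]; print(d.max(),(d>40).sum())
```

```text
137 124
174 197
173 195
119 107
34 0
```

Run:
```python
from h import *
# bamboo/wood lower half moving: mean abs diff between frames 0.25 s apart, over time
fr=[]
for i in range(130): fr.append(grab('scene')['frame'][170:290,270:345].astype(int))
m=[int((np.abs(fr[i+5]-fr[i]).max(2)>40).sum()) for i in range(125)]
print([max(m[i:i+12]) for i in range(0,120,12)], env.state()['time_s'])
cv2.imwrite('pics/c9.png',cv2.resize(fr[-1].astype(np.uint8)[:,:,::-1],(375,600),interpolation=cv2.INTER_CUBIC))
```

```text
[411, 383, 327, 279, 241, 174, 103, 13, 0, 0] 28.4333
```

View pics/c9.png

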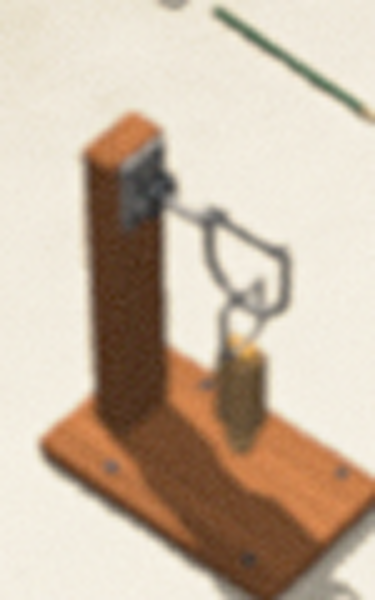

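The slicker hangs still and vertical from the bow at about (245,300) in the crop. The gate is shut, so I'm handing in.

```bash
python3 -c "
from workcell import env
print(env.job_done())"
```

```text
the job is handed in; nothing more can be done
None
```

The slicker hangs still by its ring from the snap hook with the gate shut, the gripper is clear of it, and the job was handed in at about 28 s; no verdict came back.

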